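# Put a fragile crucible on the balance and close the draft shield

## Robot

A 7-joint arm with a two-finger parallel gripper is mounted at the origin on a cart in front of the work surface, level with it; the furniture and walls round the work are solid. World frame = base frame: x ahead of the robot, y to its left, z up, the work surface at z = 0. Lengths are in m, angles in rad, forces in N, time in s.
With the tool pointing down it reaches from about 0.4 to 0.85 m from the base axis. Payload 4.5 kg.
Tool frame: the origin (TCP) lies at the very end of the fingers, on their centre line; the grasp point (between the pads) lies ctrl.grasp_offset behind it (ctrl.grasp_offset is the distance from the TCP to the grasp point, in m); z points along the fingers, y is the line along which they close (so a half turn about z gives the same grasp; the last joint's range is limited). The gripper opens to 88 mm and grips with 3 to 60 N. Pads are 18 mm wide; open, the fingers measure 123 mm over their backs; the gripper's body (75 mm by 187 mm) begins 45 mm behind the grasp point.
Start: joints at [-1.164, 0.689, -0.195, 1.565, 0.157, 0.902, -0.215], TCP at [0.228, 0.582, 0.239] pointing down, gripper open.
Joint ranges: [-3.01, 3.01], [-0.46, 2.08], [-1.47, 1.51], [0.13, 2.56], [-1, 4.14], [0.04, 2.09], [-2.66, 2.66]. Speed limits (rad/s): [2.57, 2.57, 3.14, 3.14, 3.14, 3.14, 3.14].

## Interface

Orientations are given as a unit quaternion [w, x, y, z].
In Python, from rig import ctrl gives the robot as it stands.
- The arm moves only by the tool drive_tool, never from a script. Its argument "commands" is a list of rows, each an object with "gripper": the closure, from 0 (fully open) to 1 (shut); "dp": the shift along the world's x, y, z in mm, a list of three; "spin": the turn about the world's z in degrees. In form: [{"gripper": gripper, "dp": [tx, ty, tz], "spin": spin}, ...]. A call has 1 to 20 rows; each row is the pose to reach, as a shift and turn from the pose commanded when the call began; what a row does not reach only later rows make up. A row lasts 1/8 s, in which the tool goes at most 62.5 mm and 10.7 degrees, less where a joint would pass 70% of its speed; a pose out of reach is approached as far as the arm can. A call with a gripper value outside its range is refused whole. The fingers move at their own pace and stop on an object; "newtons" is the grip in N (left out, the last holds). Time passes only in rows, so rows that repeat a pose let the fingers close. It gives the time, the measured TCP pose, the force, the opening and the grip force at its end, in the units of the state.
- ctrl.state(): the state, without advancing time (a new reading comes with each control period).
- ctrl.snapshot(name): name is "scene" or "top"; returns the picture (480x640x3 uint8, red, green, blue); there is no depth.
- ctrl.camera_params(name): a dict with "camera_matrix" (3x3 intrinsics, pixels), "rvec" (rotation vector, rad) and "tvec" (3), from world to camera coordinates, as OpenCV has them. Camera axes: x right, y down, z forward; pixel columns grow to the right and rows downward; lengths in m; the calibration is good to about 2 mm. A picture is of the moment at which its call begins. camera_params takes no time and is no camera call.
- ctrl.hand_in(): hands the job in; it is judged then, once.
The state is a dict: "t": time; "q": joint angles; "dq": joint speeds; "effort": joint torques, N m; "tool_pos": TCP position; "eef_rot": TCP orientation; "wrist_force": force on the tool from outside, world axes, zero at the start; "moment": the same for the moment, N m; "width": finger opening in m; "grasp_force": force on a finger pad.
Only numpy, scipy, OpenCV 4.12 (cv2) and the standard library are available. Lean on these libraries where they do the work, as an engineer would, in place of code of your own. Each camera call takes 0.05 s, during which the arm holds its last target. There are 200 camera calls.

## Task

Slide the balance's draft-shield cover fully open to the right by its black knob, set the small white porcelain crucible upright on the middle of the weighing pan and let go of it, then slide the cover fully closed again. The porcelain is thin and the load cell is delicate: grip the crucible with less than 15 N, do not tip it, and at no time load the pan with more than 8 N, so set the crucible down softly rather than dropping it. Leave the glass jar and the reagent bottle where they stand.

Things in the scene. Friction and masses are not known exactly. Their poses are not given: they have to be found in the camera images.
- balance: Fixed white bench balance, 280 x 180 x 50 mm, with a clear draft-shield chamber. Origin: centre of its underside on the worktop; x front (console) to rear, y to its left, z up. Chamber centre at x +50, y 0 mm; inside 142 x 142 mm, 4 mm walls, top at z 104 mm. Two 6 mm guide rails at x -29 and +129 mm, top at z 110 mm, run from y +81 to a stop bar at y -233 mm.
- cover (a joint): Clear flat cover on the chamber, 150 x 150 mm, upper face 113 mm and underside 109 mm above the worktop. Value in m: 0 fully closed; grows as it slides along the balance's -y (to the right) to 0.15 = fully open, chamber uncovered. Friction about 4 N (6 N when moved briskly); stays where left, though letting go of the knob can drag it some mm. Starts closed or up to 15 mm open.
- cover_knob (a point): Grip point of the upright black round knob at the middle of the cover: 20 mm in diameter, its top 28 mm above the cover's upper face. The point lies on the knob's axis, 22 mm above the cover's upper face and 6 mm below the knob's top.
- pan: Round steel weighing pan, 90 mm in diameter, 4 mm thick, in the middle of the chamber, on a spring: it sinks 1 mm for each N, with a hard stop at 6 mm. Origin: centre of its underside, z up; its upper face is 4 mm above the origin and, unloaded, about 60 mm above the worktop.
- crucible_mid (a point): Centre, half-way up, of the loose white porcelain crucible: an open round cup 42 mm high, 42 mm in diameter at the rim, narrowing to 39 mm near the foot, walls 3 mm; weighs 50 to 100 g. The point is on its axis, 21 mm above its underside; z points up along its axis. It starts upright on the worktop, left of the balance.
- jar: Loose clear glass jar, 68 mm in diameter, 103 mm high, a bystander at the left. Origin: centre of its underside.
- reagent: Loose small white reagent bottle with a red cap, 44 mm in diameter, 75 mm high, a bystander at the left front. Origin: centre of its underside.

How it is judged:
By the outcome, as a careful person would: the job done as asked, in the order asked, and still so for the second after the job is handed in, with the robot touching nothing.
It also fails if it takes over 72 s, if anything falls off the work surface, if the arm or the gripper's body presses on something with over 40 N, if the wrist force passes 120 N, or if a joint passes its speed limit or range.

## Working session

There is one attempt and no reset: what is moved stays moved. The work goes in short steps, Python scripts to look and compute and a tool call to move; the robot and the scene stay as the last step left them, time stands still between calls to the robot, and variables do not carry over. Pictures are saved under pics/ and viewed, at most 10 in all, crops included, and the job is handed in when it is done.

Besides the shell and the picture viewer there is one more tool, called after "Request:" as name(argument=value, ...), one argument or row to a line, values as JSON. drive_tool: Moves the arm, as the interface text tells. Its arguments: {"type":"object","properties":{"commands":{"type":"array","items":{"type":"object","properties":{"gripper":{"type":"number"},"dp":{"type":"array","items":{"type":"number"}},"spin":{"type":"number"}}}},"newtons":{"type":"number"}},"required":["commands"]}

```bash
mkdir -p pics; ls; python3 - <<'E'
from rig import ctrl
import cv2
for n in("scene","top"):
    cv2.imwrite(f"pics/{n}0.png",ctrl.snapshot(n)[:,:,::-1]); p=ctrl.camera_params(n); print(p)
s=ctrl.state(); print(s, ctrl.grasp_offset)
E
```

```text
pics
{'camera_matrix': array([[451.57978343,   0.        , 326.61540828],
       [  0.        , 451.57978343, 237.23813105],
       [  0.        ,   0.        ,   1.        ]]), 'rvec': array([ 0.6056653 , -2.39746006,  1.52803041]), 'tvec': array([0.47847268, 0.13358346, 0.97697982])}
{'camera_matrix': array([[522.80905564,   0.        , 313.76813944],
       [  0.        , 522.80905564, 238.13241514],
       [  0.        ,   0.        ,   1.        ]]), 'rvec': array([ 2.18920027, -2.16055823,  0.08636326]), 'tvec': array([0.18857418, 0.45434631, 1.34685649])}
{'t': 0.1, 'q': array([-1.16421973,  0.6898702 , -0.19450365,  1.56624577,  0.15727779,
        0.9025041 , -0.21510693]), 'dq': array([ 1.68611998e-03, -1.15390105e-03,  1.55190493e-03, -3.22001200e-03,
       -1.47836677e-03,  7.24557634e-05, -3.98559943e-04]), 'effort': array([-2.80259323e-03, -5.28503358e+01, -1.27126448e+00, -1.53837544e+01,
       -5.25017479e-02,  2.05721459e-03,  4.53700795e-05]), 'tool_pos': array([0.22746305, 0.58152454, 0.23800695]), 'eef_rot': array([-9.40487617e-05,  1.85289471e-01,  9.82683642e-01, -8.14722606e-04]), 'wrist_force': array([ 0.1814548 ,  0.06694484, -0.34380123]), 'moment': array([0.01582296, 0.04028973, 0.0060792 ]), 'grasp_force': 0.0, 'width': 0.08821369527628271} 0.0187
```

View pics/scene0.png

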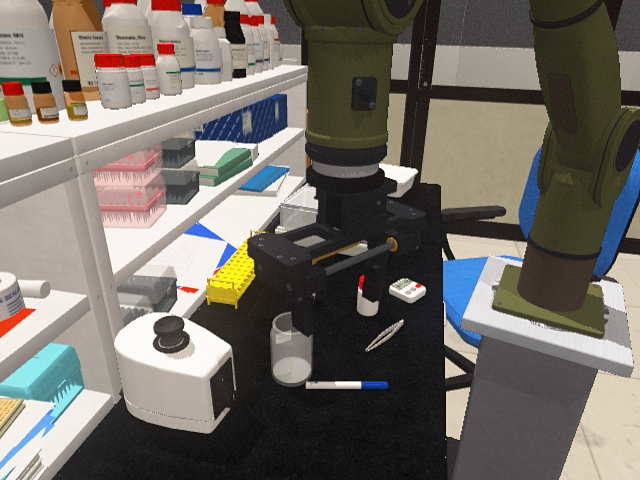

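View pics/top0.png

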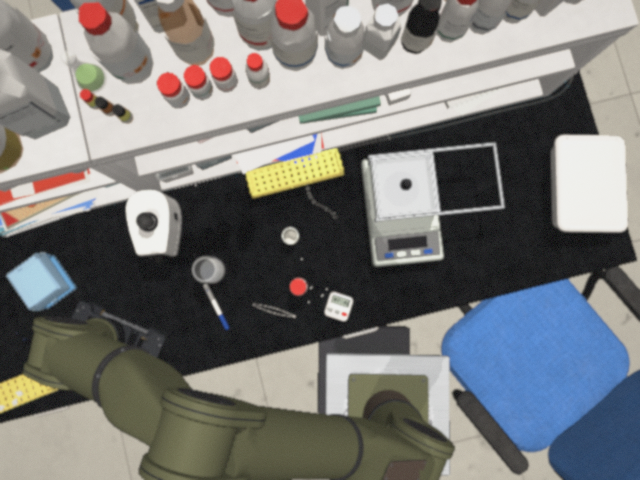

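Scene: the balance is hidden behind the arm. Top: the balance is at about (405,205), its knob at (405,184), the rails run right to 500, the crucible is at (290,235), the reagent cap at (298,287) and the jar at (208,270).

```bash
cat > h.py <<'E'
import numpy as np, cv2
from rig import ctrl
def ray(n,uv,z):
    p=ctrl.camera_params(n);K=p["camera_matrix"];R=cv2.Rodrigues(p["rvec"])[0];t=p["tvec"]
    d=R.T@np.linalg.inv(K)@np.array([*uv,1.]);c=-R.T@t
    return c+d*(z-c[2])/d[2]
def proj(n,P):
    p=ctrl.camera_params(n);return cv2.projectPoints(np.float64(P).reshape(-1,3),p["rvec"],p["tvec"],p["camera_matrix"],None)[0][:,0]
def crop(n,f,x,y,w,h,k):
    im=ctrl.snapshot(n)[y:y+h,x:x+w,::-1];cv2.imwrite("pics/"+f,cv2.resize(im,None,fx=k,fy=k,interpolation=cv2.INTER_CUBIC))
E
python3 - <<'E'
from h import *
crop("top","top1.png",270,135,240,150,3.3)
E
```

```text
(no output)
```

View pics/top1.png

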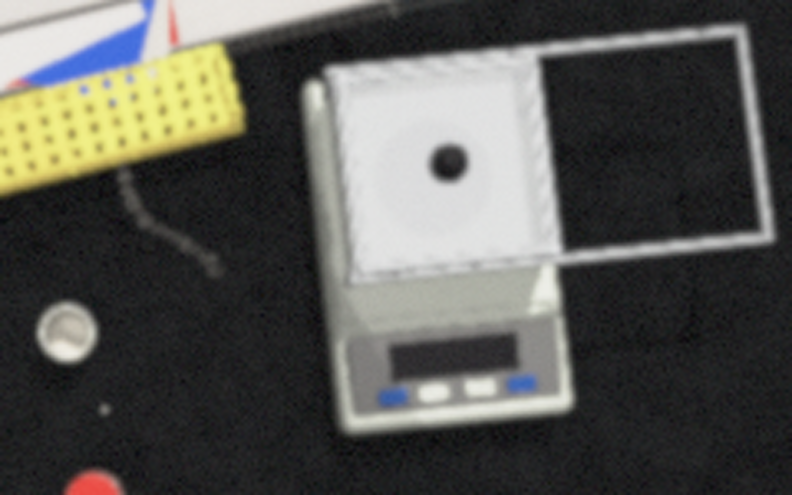

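Crop (×3.3 from 270,135): knob top (448,162), stop bar corners (743,27) and (773,240), front corners (345,432) and (572,408), crucible rim centre (67,332), pan outline centre ~(434,178).

```bash
cat >> h.py <<'E'
def w(u,v,z): return ray("top",(u/3.3+270,v/3.3+135),z)
E
python3 - <<'E'
from h import *
from scipy.optimize import least_squares
ob=[((743,27),(132,-235,110)),((773,240),(-32,-235,110)),((345,432),(-139,89,45)),((572,408),(-139,-89,45))]
W=np.array([w(*p,m[2]/1e3)[:2] for p,m in ob]);M=np.array([m[:2] for p,m in ob])/1e3
def f(v):
    c,s=np.cos(v[2]),np.sin(v[2]);return (M@np.array([[c,s],[-s,c]])+v[:2]-W).ravel()
r=least_squares(f,[.4,0,0]);v=r.x;print("pose",v,np.degrees(v[2]));print(r.fun.reshape(-1,2)*1e3)
c,s=np.cos(v[2]),np.sin(v[2]);T=lambda x,y:v[:2]+np.array([c*x-s*y,s*x+c*y])
print("pan",T(.05,0),"seen",w(434,178,.06));k=w(448,162,.141)[:2];print("knob",k)
d=k-v[:2];print("knob in balance",c*d[0]+s*d[1],-s*d[0]+c*d[1])
print("cruc",w(67,332,.042),"reag",ray("top",(298,287),.075),"jar",ray("top",(208,269),.09))
print("tool yaw", 2*np.degrees(np.arctan2(.98268,.18529)))
E
```

```text
pose [ 0.52888819 -0.0337256   0.11484624] 6.580204944448918
[[ 1.16197694 -0.23737115]
 [-0.84469399  0.58734494]
 [ 0.08348577  0.48590589]
 [-0.40076872 -0.83587967]]
pan [ 0.57855881 -0.0279959 ] seen [ 0.5774635  -0.02826212  0.06      ]
knob [ 0.57453192 -0.02534073]
knob in balance 0.04630390726104883 0.003099132339100268
cruc [0.45567917 0.25486934 0.042     ] reag [0.3245381  0.23178899 0.075     ] jar [0.36593639 0.45428427 0.09      ]
tool yaw 158.64383654310623
```

Request:
drive_tool(
  commands=[
    {"gripper": 0, "dp": [349, -609, -10], "spin": 28},
    {"gripper": 0, "dp": [349, -609, -10], "spin": 28},
    {"gripper": 0, "dp": [349, -609, -10], "spin": 28},
    {"gripper": 0, "dp": [349, -609, -10], "spin": 28},
    {"gripper": 0, "dp": [349, -609, -10], "spin": 28},
    {"gripper": 0, "dp": [349, -609, -10], "spin": 28},
    {"gripper": 0, "dp": [349, -609, -10], "spin": 28},
    {"gripper": 0, "dp": [349, -609, -10], "spin": 28},
    {"gripper": 0, "dp": [349, -609, -10], "spin": 28},
    {"gripper": 0, "dp": [349, -609, -10], "spin": 28},
    {"gripper": 0, "dp": [349, -609, -10], "spin": 28},
    {"gripper": 0, "dp": [349, -609, -10], "spin": 28},
    {"gripper": 0, "dp": [349, -609, -10], "spin": 28},
    {"gripper": 0, "dp": [349, -609, -10], "spin": 28},
    {"gripper": 0, "dp": [349, -609, -10], "spin": 28},
  ],
  newtons=20,
)

```text
t: 2.02
tool_pos: [0.5761, -0.0246, 0.229]
eef_rot: [-0.0, -0.06, 0.998, 0.0]
wrist_force: [-0.4, -0.7, 0.1]
width: 0.0882
grasp_force: 0.0
```

```bash
python3 - <<'E'
from h import *
print(ctrl.state()["tool_pos"])
cv2.imwrite("pics/s2.png",cv2.resize(ctrl.snapshot("scene")[120:420,100:500,::-1],None,fx=2,fy=2,interpolation=cv2.INTER_CUBIC))
print(proj("scene",[[.5776,-.028,.141],[.5776,-.028,.113],[.5755,-.0265,.229],[.4557,.2549,.042],[.4557,.2549,0],[.3245,.2318,.075]])*2-[200,240])
E
```

```text
[ 0.57606678 -0.02464902  0.22899542]
[[439.78581538 135.05037733]
 [439.40614805 155.30789917]
 [441.94019681  69.10866812]
 [412.59230647 321.98541568]
 [412.39622693 356.15555105]
 [540.02278524 316.73554158]]
```

View pics/s2.png

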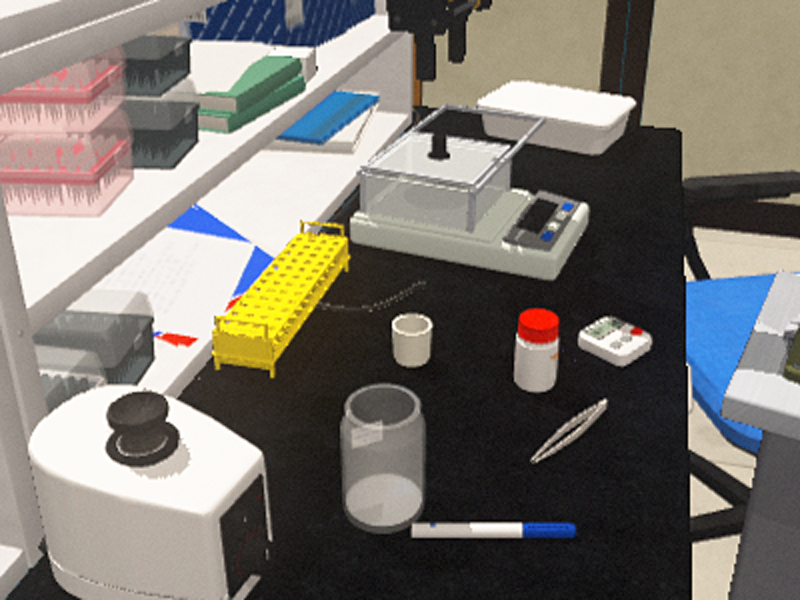

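The knob top at (439,137) and crucible rim at (412,325) match the projections. Descending on the knob.

Request:
drive_tool(
  commands=[
    {"gripper": 0, "dp": [1, -2, -50], "spin": 0},
    {"gripper": 0, "dp": [1, -2, -80], "spin": 0},
    {"gripper": 0, "dp": [1, -2, -95], "spin": 0},
    {"gripper": 0, "dp": [1, -2, -105], "spin": 0},
    {"gripper": 0, "dp": [1, -2, -109], "spin": 0},
    {"gripper": 0, "dp": [1, -2, -109], "spin": 0},
    {"gripper": 0, "dp": [1, -2, -109], "spin": 0},
    {"gripper": 0, "dp": [1, -2, -109], "spin": 0},
  ],
)

```text
t: 3.08
tool_pos: [0.578, -0.0289, 0.1203]
eef_rot: [0.001, -0.058, 0.998, 0.0]
wrist_force: [0.2, 0.6, -0.1]
width: 0.0882
grasp_force: 0.0
```

Request:
drive_tool(
  commands=[
    {"gripper": 1, "dp": [0, 0, 0], "spin": 0},
    {"gripper": 1, "dp": [0, 0, 0], "spin": 0},
    {"gripper": 1, "dp": [0, 0, 0], "spin": 0},
    {"gripper": 1, "dp": [0, 0, 0], "spin": 0},
    {"gripper": 1, "dp": [0, 0, 0], "spin": 0},
    {"gripper": 1, "dp": [0, 0, 0], "spin": 0},
    {"gripper": 1, "dp": [0, 0, 0], "spin": 0},
    {"gripper": 1, "dp": [0, 0, 0], "spin": 0},
  ],
  newtons=20,
)

```text
t: 4.08
tool_pos: [0.5776, -0.0284, 0.1197]
eef_rot: [-0.0, -0.058, 0.998, 0.0]
wrist_force: [-0.9, 1.9, -0.6]
width: 0.0191
grasp_force: 20.0
```

Request:
drive_tool(
  commands=[
    {"gripper": 1, "dp": [1, -8, 0]},
    {"gripper": 1, "dp": [2, -20, 0]},
    {"gripper": 1, "dp": [4, -35, 0]},
    {"gripper": 1, "dp": [6, -50, 0]},
    {"gripper": 1, "dp": [7.5, -65, 0]},
    {"gripper": 1, "dp": [9, -80, 0]},
    {"gripper": 1, "dp": [11, -95, 0]},
    {"gripper": 1, "dp": [12.5, -110, 0]},
    {"gripper": 1, "dp": [14.5, -125, 0]},
    {"gripper": 1, "dp": [16, -138, 0]},
    {"gripper": 1, "dp": [16.6, -144, 0]},
    {"gripper": 1, "dp": [17.3, -149, 0]},
    {"gripper": 1, "dp": [17.3, -150.5, 0]},
    {"gripper": 1, "dp": [17.3, -150.5, 0]},
    {"gripper": 1, "dp": [17.3, -150.5, 0]},
  ],
)

```text
$.commands[0]: bad value
```

Request:
drive_tool(
  commands=[
    {"gripper": 1, "dp": [1, -8, 0], "spin": 0},
    {"gripper": 1, "dp": [2, -20, 0], "spin": 0},
    {"gripper": 1, "dp": [4, -35, 0], "spin": 0},
    {"gripper": 1, "dp": [6, -50, 0], "spin": 0},
    {"gripper": 1, "dp": [7.5, -65, 0], "spin": 0},
    {"gripper": 1, "dp": [9, -80, 0], "spin": 0},
    {"gripper": 1, "dp": [11, -95, 0], "spin": 0},
    {"gripper": 1, "dp": [12.5, -110, 0], "spin": 0},
    {"gripper": 1, "dp": [14.5, -125, 0], "spin": 0},
    {"gripper": 1, "dp": [16, -138, 0], "spin": 0},
    {"gripper": 1, "dp": [16.6, -144, 0], "spin": 0},
    {"gripper": 1, "dp": [17.3, -149, 0], "spin": 0},
    {"gripper": 1, "dp": [17.3, -150.5, 0], "spin": 0},
    {"gripper": 1, "dp": [17.3, -150.5, 0], "spin": 0},
    {"gripper": 1, "dp": [17.3, -150.5, 0], "spin": 0},
  ],
)

```text
t: 5.95
tool_pos: [0.5949, -0.1746, 0.1197]
eef_rot: [-0.0, -0.06, 0.998, 0.003]
wrist_force: [-1.1, 8.7, 2.2]
width: 0.0192
grasp_force: 20.0
```

Request:
drive_tool(
  commands=[
    {"gripper": 1, "dp": [0.3, -3, 0], "spin": 0},
    {"gripper": 1, "dp": [0.3, -3, 0], "spin": 0},
    {"gripper": 1, "dp": [0.7, -6, 0], "spin": 0},
    {"gripper": 1, "dp": [0.7, -6, 0], "spin": 0},
    {"gripper": 1, "dp": [0.7, -6, 0], "spin": 0},
    {"gripper": 1, "dp": [0.7, -6, 0], "spin": 0},
  ],
)

```text
t: 6.7
tool_pos: [0.595, -0.1746, 0.1196]
eef_rot: [-0.001, -0.062, 0.998, 0.007]
wrist_force: [-3.0, 17.6, 4.8]
width: 0.0193
grasp_force: 20.1
```

Request:
drive_tool(
  commands=[
    {"gripper": 1, "dp": [-0.5, 5, 0], "spin": 0},
    {"gripper": 1, "dp": [-0.5, 7, 0], "spin": 0},
    {"gripper": 1, "dp": [-0.5, 7, 0], "spin": 0},
    {"gripper": 1, "dp": [-0.5, 7, 0], "spin": 0},
  ],
)

```text
t: 7.2
tool_pos: [0.595, -0.1745, 0.1197]
eef_rot: [-0.0, -0.059, 0.998, 0.003]
wrist_force: [-1.4, 7.8, 1.7]
width: 0.0196
grasp_force: 20.0
```

Request:
drive_tool(
  commands=[
    {"gripper": 0, "dp": [0, 0, 0], "spin": 0},
    {"gripper": 0, "dp": [0, 0, 0], "spin": 0},
    {"gripper": 0, "dp": [0, 0, 0], "spin": 0},
    {"gripper": 0, "dp": [0, 0, 0], "spin": 0},
    {"gripper": 0, "dp": [0, 0, 0], "spin": 0},
    {"gripper": 0, "dp": [0, 0, 30], "spin": 0},
    {"gripper": 0, "dp": [0, 0, 70], "spin": 0},
    {"gripper": 0, "dp": [0, 0, 100], "spin": 0},
    {"gripper": 0, "dp": [0, 0, 100], "spin": 0},
  ],
)

```text
t: 8.32
tool_pos: [0.5967, -0.1786, 0.2222]
eef_rot: [0.003, -0.058, 0.998, -0.001]
wrist_force: [0.1, 0.2, 0.2]
width: 0.0883
grasp_force: 0.0
```

Request:
drive_tool(
  commands=[
    {"gripper": 0, "dp": [-141, 433.5, 0], "spin": 0},
    {"gripper": 0, "dp": [-141, 433.5, 0], "spin": 0},
    {"gripper": 0, "dp": [-141, 433.5, 0], "spin": 0},
    {"gripper": 0, "dp": [-141, 433.5, 0], "spin": 0},
    {"gripper": 0, "dp": [-141, 433.5, 0], "spin": 0},
    {"gripper": 0, "dp": [-141, 433.5, 0], "spin": 0},
    {"gripper": 0, "dp": [-141, 433.5, 0], "spin": 0},
    {"gripper": 0, "dp": [-141, 433.5, -30], "spin": 0},
    {"gripper": 0, "dp": [-141, 433.5, -80], "spin": 0},
    {"gripper": 0, "dp": [-141, 433.5, -110], "spin": 0},
    {"gripper": 0, "dp": [-141, 433.5, -120], "spin": 0},
    {"gripper": 0, "dp": [-141, 433.5, -120], "spin": 0},
    {"gripper": 0, "dp": [-141, 433.5, -120], "spin": 0},
  ],
)

```text
t: 9.95
tool_pos: [0.4548, 0.2555, 0.1007]
eef_rot: [0.001, -0.058, 0.998, 0.001]
wrist_force: [0.4, -0.4, 0.2]
width: 0.088
grasp_force: 0.0
```

```bash
python3 - <<'E'
from h import *
s=ctrl.state();print(s["tool_pos"],s["eef_rot"])
a=ctrl.snapshot("scene")[150:390,140:440,::-1];b=ctrl.snapshot("top")[130:290,310:510,::-1]
cv2.imwrite("pics/s3.png",np.hstack([cv2.resize(a,(400,320)),cv2.resize(b,(400,320))]))
E
```

```text
[0.45475704 0.25545474 0.10068297] [ 7.68986227e-04 -5.77667591e-02  9.98329643e-01  5.77823604e-04]
```

View pics/s3.png

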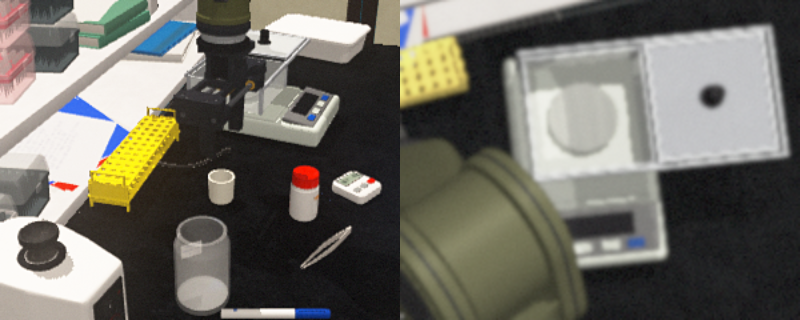

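The crucible still stands under the gripper (221,185). The cover is fully open, and the pan is at about (582,117).

Request:
drive_tool(
  commands=[
    {"gripper": 0, "dp": [1, -0.5, -40], "spin": 0},
    {"gripper": 0, "dp": [1, -0.5, -70], "spin": 0},
    {"gripper": 0, "dp": [1, -0.5, -85], "spin": 0},
    {"gripper": 0, "dp": [1, -0.5, -90], "spin": 0},
    {"gripper": 0, "dp": [1, -0.5, -90], "spin": 0},
    {"gripper": 0, "dp": [1, -0.5, -90], "spin": 0},
    {"gripper": 0, "dp": [1, -0.5, -90], "spin": 0},
  ],
)

```text
t: 10.92
tool_pos: [0.4555, 0.2548, 0.0104]
eef_rot: [0.0, -0.058, 0.998, 0.0]
wrist_force: [-0.9, -0.2, -0.8]
width: 0.0882
grasp_force: 0.0
```

Request:
drive_tool(
  commands=[
    {"gripper": 0.3, "dp": [0, 0, 0], "spin": 0},
    {"gripper": 0.35, "dp": [0, 0, 0], "spin": 0},
    {"gripper": 0.4, "dp": [0, 0, 0], "spin": 0},
    {"gripper": 0.45, "dp": [0, 0, 0], "spin": 0},
    {"gripper": 0.5, "dp": [0, 0, 0], "spin": 0},
    {"gripper": 0.55, "dp": [0, 0, 0], "spin": 0},
    {"gripper": 0.6, "dp": [0, 0, 0], "spin": 0},
    {"gripper": 0.7, "dp": [0, 0, 0], "spin": 0},
    {"gripper": 1, "dp": [0, 0, 0], "spin": 0},
    {"gripper": 1, "dp": [0, 0, 0], "spin": 0},
    {"gripper": 1, "dp": [0, 0, 0], "spin": 0},
  ],
  newtons=8,
)

```text
t: 12.3
tool_pos: [0.4552, 0.2546, 0.0098]
eef_rot: [0.0, -0.058, 0.998, 0.0]
wrist_force: [-0.7, 0.3, 0.5]
width: 0.041
grasp_force: 8.0
```

Request:
drive_tool(
  commands=[
    {"gripper": 1, "dp": [0, 0, 10], "spin": 0},
    {"gripper": 1, "dp": [0, 0, 30], "spin": 0},
    {"gripper": 1, "dp": [0, 0, 65], "spin": 0},
    {"gripper": 1, "dp": [0, 0, 105], "spin": 0},
    {"gripper": 1, "dp": [0, 0, 140], "spin": 0},
    {"gripper": 1, "dp": [10, -23, 150], "spin": 0},
    {"gripper": 1, "dp": [25, -58, 150], "spin": 0},
    {"gripper": 1, "dp": [44, -100, 150], "spin": 0},
    {"gripper": 1, "dp": [63, -145, 150], "spin": 0},
    {"gripper": 1, "dp": [83, -190, 150], "spin": 0},
    {"gripper": 1, "dp": [101, -230, 150], "spin": 0},
    {"gripper": 1, "dp": [114, -262, 150], "spin": 0},
    {"gripper": 1, "dp": [121, -276, 150], "spin": 0},
    {"gripper": 1, "dp": [123, -281, 150], "spin": 0},
    {"gripper": 1, "dp": [123, -281, 150], "spin": 0},
    {"gripper": 1, "dp": [123, -281, 150], "spin": 0},
    {"gripper": 1, "dp": [123, -281, 150], "spin": 0},
  ],
)

```text
t: 14.42
tool_pos: [0.5779, -0.0252, 0.1598]
eef_rot: [-0.0, -0.059, 0.998, 0.0]
wrist_force: [-0.7, 0.1, -0.8]
width: 0.0412
grasp_force: 8.0
```

```bash
python3 - <<'E'
from h import *
s=ctrl.state();print(s["tool_pos"],s["wrist_force"],s["width"],s["grasp_force"])
P=[[.578,-.0265,.15],[.578,-.0265,.06]]
print((proj("scene",P)-[240,100])*4,(proj("top",P)))
crop("scene","s4.png",240,100,200,150,4)
E
```

```text
[ 0.57785661 -0.02516055  0.15984464] [-0.74336598  0.12028489 -0.77764263] 0.041192398197156886 8.006101211984138
[[318.17924393 337.43376769]
 [315.82649651 465.73531841]] [[406.88333863 181.94977209]
 [400.82479768 188.72347473]]
```

View pics/s4.png

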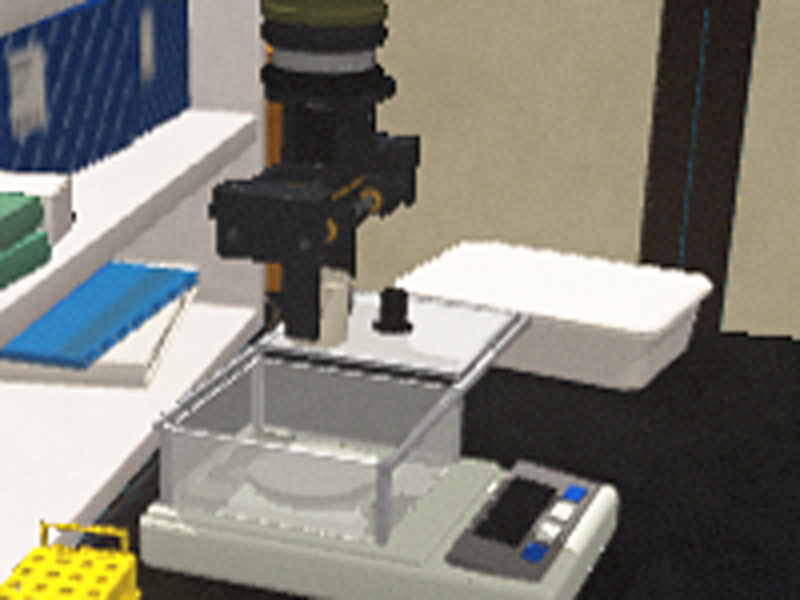

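The crucible is held upright at (325,310), centred over the pan ellipse at (318,470).

Request:
drive_tool(
  commands=[
    {"gripper": 1, "dp": [0, -0.5, -10], "spin": 0},
    {"gripper": 1, "dp": [0, -0.5, -25], "spin": 0},
    {"gripper": 1, "dp": [0, -0.5, -42], "spin": 0},
    {"gripper": 1, "dp": [0, -0.5, -58], "spin": 0},
    {"gripper": 1, "dp": [0, -0.5, -70], "spin": 0},
    {"gripper": 1, "dp": [0, -0.5, -78], "spin": 0},
    {"gripper": 1, "dp": [0, -0.5, -82], "spin": 0},
    {"gripper": 1, "dp": [0, -0.5, -84], "spin": 0},
    {"gripper": 1, "dp": [0, -0.5, -85], "spin": 0},
    {"gripper": 1, "dp": [0, -0.5, -85], "spin": 0},
    {"gripper": 1, "dp": [0, -0.5, -85], "spin": 0},
    {"gripper": 1, "dp": [0, -0.5, -85], "spin": 0},
  ],
)

```text
t: 15.98
tool_pos: [0.5782, -0.0269, 0.0749]
eef_rot: [0.0, -0.058, 0.998, 0.0]
wrist_force: [-0.9, -0.1, 0.1]
width: 0.0409
grasp_force: 8.0
```

Request:
drive_tool(
  commands=[
    {"gripper": 1, "dp": [0, 0, -1], "spin": 0},
    {"gripper": 1, "dp": [0, 0, -1], "spin": 0},
    {"gripper": 1, "dp": [0, 0, -2], "spin": 0},
    {"gripper": 1, "dp": [0, 0, -2], "spin": 0},
    {"gripper": 1, "dp": [0, 0, -3], "spin": 0},
    {"gripper": 1, "dp": [0, 0, -3], "spin": 0},
    {"gripper": 1, "dp": [0, 0, -4], "spin": 0},
    {"gripper": 1, "dp": [0, 0, -4], "spin": 0},
    {"gripper": 1, "dp": [0, 0, -4], "spin": 0},
    {"gripper": 1, "dp": [0, 0, -4], "spin": 0},
  ],
)

```text
t: 17.23
tool_pos: [0.5781, -0.0269, 0.0708]
eef_rot: [-0.0, -0.058, 0.998, 0.0]
wrist_force: [0.5, 0.6, -0.8]
width: 0.0412
grasp_force: 8.0
```

Request:
drive_tool(
  commands=[
    {"gripper": 1, "dp": [0, 0, -1], "spin": 0},
    {"gripper": 1, "dp": [0, 0, -1], "spin": 0},
    {"gripper": 1, "dp": [0, 0, -2], "spin": 0},
    {"gripper": 1, "dp": [0, 0, -2], "spin": 0},
    {"gripper": 1, "dp": [0, 0, -2], "spin": 0},
    {"gripper": 1, "dp": [0, 0, -2], "spin": 0},
  ],
)

```text
t: 17.98
tool_pos: [0.5781, -0.0269, 0.0688]
eef_rot: [0.0, -0.058, 0.998, 0.0]
wrist_force: [0.1, -0.5, 0.1]
width: 0.041
grasp_force: 8.0
```

```bash
python3 - <<'E'
from h import *
f=[]
for i in range(8):
    ctrl.snapshot("top"); f.append(ctrl.state()["wrist_force"])
print(np.mean(f,0),np.std(f,0),ctrl.state()["tool_pos"])
E
```

```text
[-0.04943153  0.18910508  0.39641435] [0.44117153 0.42143357 0.57322083] [ 0.57815094 -0.02688424  0.06875199]
```

Request:
drive_tool(
  commands=[
    {"gripper": 0.51, "dp": [0, 0, 0], "spin": 0},
    {"gripper": 0.5, "dp": [0, 0, 0], "spin": 0},
    {"gripper": 0.48, "dp": [0, 0, 0], "spin": 0},
    {"gripper": 0.45, "dp": [0, 0, 0], "spin": 0},
    {"gripper": 0.4, "dp": [0, 0, 0], "spin": 0},
    {"gripper": 0.3, "dp": [0, 0, 0], "spin": 0},
    {"gripper": 0.2, "dp": [0, 0, 0], "spin": 0},
    {"gripper": 0.2, "dp": [0, 0, 0], "spin": 0},
  ],
)

```text
t: 19.38
tool_pos: [0.5781, -0.0268, 0.0687]
eef_rot: [0.0, -0.058, 0.998, 0.0]
wrist_force: [0.5, -0.4, -0.5]
width: 0.0706
grasp_force: 0.0
```

Request:
drive_tool(
  commands=[
    {"gripper": 0.2, "dp": [0, 0, 10], "spin": 0},
    {"gripper": 0.2, "dp": [0, 0, 30], "spin": 0},
    {"gripper": 0.2, "dp": [0, 0, 60], "spin": 0},
    {"gripper": 0.2, "dp": [0, 0, 100], "spin": 0},
    {"gripper": 0.2, "dp": [0, 0, 140], "spin": 0},
    {"gripper": 0, "dp": [0, 0, 150], "spin": 0},
    {"gripper": 0, "dp": [17, -151, 150], "spin": 0},
    {"gripper": 0, "dp": [17, -151, 150], "spin": 0},
    {"gripper": 0, "dp": [17, -151, 150], "spin": 0},
    {"gripper": 0, "dp": [17, -151, 150], "spin": 0},
    {"gripper": 0, "dp": [17, -151, 150], "spin": 0},
  ],
)

```text
t: 20.75
tool_pos: [0.5949, -0.1758, 0.2184]
eef_rot: [-0.0, -0.059, 0.998, 0.001]
wrist_force: [0.3, 0.4, -0.4]
width: 0.0878
grasp_force: 0.0
```

```bash
python3 - <<'E'
from h import *
s=ctrl.state();print(s["t"],s["tool_pos"])
a=ctrl.snapshot("scene")[170:250,270:390,::-1];b=ctrl.snapshot("top")[130:230,350:500,::-1]
cv2.imwrite("pics/s5.png",np.hstack([cv2.resize(a,(400,267)),cv2.resize(b,(400,267))]))
print(proj("top",[[.578,-.0265,.1013]]))
E
```

```text
20.75 [ 0.59485774 -0.17575695  0.21843768]
[[403.50082475 185.73156434]]
```

View pics/s5.png

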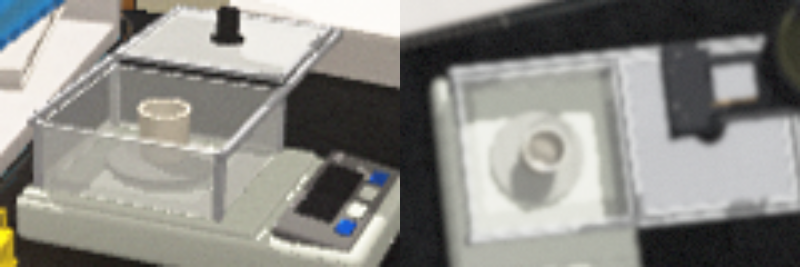

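The crucible stands upright in the middle of the pan (rim at 165,108 left, 545,149 right). Now the cover is closed.

Request:
drive_tool(
  commands=[
    {"gripper": 0, "dp": [0, 1, -40], "spin": 0},
    {"gripper": 0, "dp": [0, 1, -70], "spin": 0},
    {"gripper": 0, "dp": [0, 1, -88], "spin": 0},
    {"gripper": 0, "dp": [0, 1, -96], "spin": 0},
    {"gripper": 0, "dp": [0, 1, -98], "spin": 0},
    {"gripper": 0, "dp": [0, 1, -98], "spin": 0},
    {"gripper": 0, "dp": [0, 1, -98], "spin": 0},
    {"gripper": 1, "dp": [0, 1, -98], "spin": 0},
    {"gripper": 1, "dp": [0, 1, -98], "spin": 0},
    {"gripper": 1, "dp": [0, 1, -98], "spin": 0},
    {"gripper": 1, "dp": [0, 1, -98], "spin": 0},
    {"gripper": 1, "dp": [0, 1, -98], "spin": 0},
    {"gripper": 1, "dp": [0, 1, -98], "spin": 0},
    {"gripper": 1, "dp": [0, 1, -98], "spin": 0},
    {"gripper": 1, "dp": [0, 1, -98], "spin": 0},
  ],
  newtons=20,
)

```text
t: 22.72
tool_pos: [0.5948, -0.1745, 0.1207]
eef_rot: [-0.0, -0.059, 0.998, 0.002]
wrist_force: [-0.9, 5.2, 1.0]
width: 0.0193
grasp_force: 20.0
```

Request:
drive_tool(
  commands=[
    {"gripper": 1, "dp": [-1, 6, 0], "spin": 0},
    {"gripper": 1, "dp": [-2, 15, 0], "spin": 0},
    {"gripper": 1, "dp": [-3.2, 28, 0], "spin": 0},
    {"gripper": 1, "dp": [-4.8, 42, 0], "spin": 0},
    {"gripper": 1, "dp": [-6.5, 56, 0], "spin": 0},
    {"gripper": 1, "dp": [-8, 70, 0], "spin": 0},
    {"gripper": 1, "dp": [-9.7, 84, 0], "spin": 0},
    {"gripper": 1, "dp": [-11.3, 98, 0], "spin": 0},
    {"gripper": 1, "dp": [-13, 112, 0], "spin": 0},
    {"gripper": 1, "dp": [-14.5, 126, 0], "spin": 0},
    {"gripper": 1, "dp": [-15.8, 137, 0], "spin": 0},
    {"gripper": 1, "dp": [-16.5, 144, 0], "spin": 0},
    {"gripper": 1, "dp": [-17, 149, 0], "spin": 0},
    {"gripper": 1, "dp": [-17.2, 152, 0], "spin": 0},
    {"gripper": 1, "dp": [-17.4, 154, 0], "spin": 0},
    {"gripper": 1, "dp": [-17.4, 154, 0], "spin": 0},
    {"gripper": 1, "dp": [-17.4, 154, 0], "spin": 0},
  ],
)

```text
t: 24.85
tool_pos: [0.5772, -0.0254, 0.1206]
eef_rot: [-0.001, -0.057, 0.998, -0.002]
wrist_force: [-1.8, -7.7, 1.1]
width: 0.0194
grasp_force: 20.0
```

Request:
drive_tool(
  commands=[
    {"gripper": 1, "dp": [-0.5, 4, 0], "spin": 0},
    {"gripper": 1, "dp": [-0.5, 5, 0], "spin": 0},
    {"gripper": 1, "dp": [-0.5, 5, 0], "spin": 0},
    {"gripper": 1, "dp": [-0.5, 5, 0], "spin": 0},
    {"gripper": 1, "dp": [-0.5, 5, 0], "spin": 0},
  ],
)

```text
t: 25.48
tool_pos: [0.5772, -0.0253, 0.1206]
eef_rot: [-0.001, -0.055, 0.998, -0.005]
wrist_force: [1.0, -14.6, 0.6]
width: 0.0193
grasp_force: 20.1
```

Request:
drive_tool(
  commands=[
    {"gripper": 1, "dp": [0, -3, 0], "spin": 0},
    {"gripper": 1, "dp": [0, -5, 0], "spin": 0},
    {"gripper": 1, "dp": [0, -6, 0], "spin": 0},
    {"gripper": 1, "dp": [0, -6, 0], "spin": 0},
    {"gripper": 1, "dp": [0, -6, 0], "spin": 0},
  ],
)

```text
t: 26.1
tool_pos: [0.5772, -0.0254, 0.1207]
eef_rot: [-0.0, -0.057, 0.998, -0.001]
wrist_force: [0.0, -6.4, -0.3]
width: 0.0191
grasp_force: 20.0
```

Request:
drive_tool(
  commands=[
    {"gripper": 0, "dp": [0, 0, 0], "spin": 0},
    {"gripper": 0, "dp": [0, 0, 0], "spin": 0},
    {"gripper": 0, "dp": [0, 0, 0], "spin": 0},
    {"gripper": 0, "dp": [0, 0, 0], "spin": 0},
    {"gripper": 0, "dp": [0, 0, 0], "spin": 0},
    {"gripper": 0, "dp": [0, 0, 30], "spin": 0},
    {"gripper": 0, "dp": [0, 0, 80], "spin": 0},
    {"gripper": 0, "dp": [0, 0, 110], "spin": 0},
    {"gripper": 0, "dp": [-60, 120, 120], "spin": 0},
    {"gripper": 0, "dp": [-100, 220, 120], "spin": 0},
    {"gripper": 0, "dp": [-100, 220, 120], "spin": 0},
    {"gripper": 0, "dp": [-100, 220, 120], "spin": 0},
    {"gripper": 0, "dp": [-100, 220, 120], "spin": 0},
  ],
)

```text
t: 27.72
tool_pos: [0.4749, 0.2017, 0.2415]
eef_rot: [0.0, -0.063, 0.998, 0.002]
wrist_force: [0.5, -0.9, -0.2]
width: 0.0881
grasp_force: 0.0
```

```bash
python3 - <<'E'
from h import *
a=ctrl.snapshot("scene")[150:450,200:440,::-1];b=ctrl.snapshot("top")[130:290,340:500,::-1]
cv2.imwrite("pics/s6.png",np.hstack([cv2.resize(a,(400,500)),cv2.resize(b,(400,400))[:,:] if 0 else cv2.copyMakeBorder(cv2.resize(b,(400,400)),0,100,0,0,0)]))
E
```

```text
(no output)
```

View pics/s6.png

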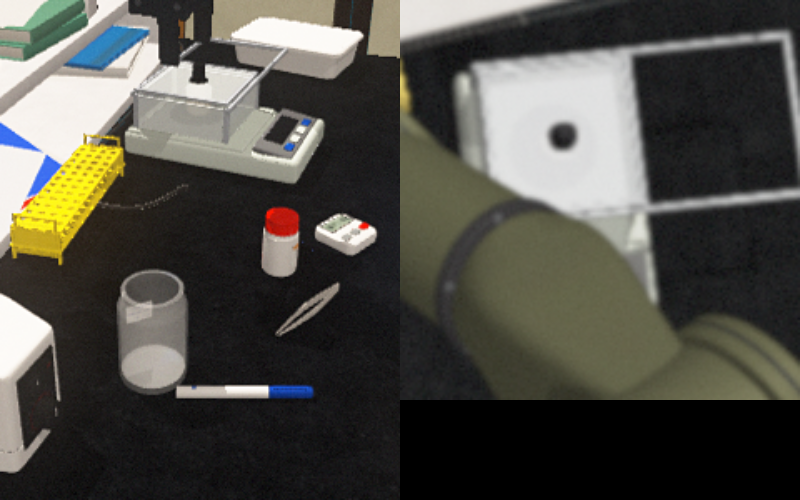

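The cover is over the chamber with the knob at (563,136), and the jar and bottle are unmoved. One check of how far the cover was dragged on release.

```bash
python3 - <<'E'
from h import *
def k(im,x0,x1):
    g=255-im[174:195,x0:x1].mean(2);g=np.clip(g-130,0,None);y,x=np.mgrid[174:195,x0:x1];return (g*x).sum()/g.sum(),(g*y).sum()/g.sum()
a=cv2.imread("pics/top0.png");b=ctrl.snapshot("top")[:,:,::-1].astype(float)
print(k(a,395,417),k(b,395,417)); print(ray("top",k(a,395,417),.135),ray("top",k(b,395,417),.135))
E
```

```text
(np.float64(405.4681423870775), np.float64(184.2367932994317)) (np.float64(404.58226985503654), np.float64(184.27474910172225))
[ 0.57532348 -0.02566283  0.135     ] [ 0.57520434 -0.02352782  0.135     ]
```

Possibly about 1 mm open; I'll nudge it shut with the inside of an open finger, which leaves no release drag.

Request:
drive_tool(
  commands=[
    {"gripper": 0, "dp": [80, -150, 0], "spin": 0},
    {"gripper": 0, "dp": [102, -205, 0], "spin": 0},
    {"gripper": 0, "dp": [102, -205, 0], "spin": 0},
    {"gripper": 0, "dp": [102, -205, 0], "spin": 0},
    {"gripper": 0, "dp": [102, -205, 0], "spin": 0},
    {"gripper": 0, "dp": [102, -205, 0], "spin": 0},
    {"gripper": 0, "dp": [102, -205, -50], "spin": 0},
    {"gripper": 0, "dp": [102, -205, -90], "spin": 0},
    {"gripper": 0, "dp": [102, -205, -112], "spin": 0},
    {"gripper": 0, "dp": [102, -205, -119], "spin": 0},
    {"gripper": 0, "dp": [102, -205, -119], "spin": 0},
    {"gripper": 0, "dp": [102, -205, -119], "spin": 0},
  ],
)

```text
t: 29.38
tool_pos: [0.5799, -0.0085, 0.1229]
eef_rot: [0.001, -0.058, 0.998, 0.0]
wrist_force: [-0.2, 0.4, 0.2]
width: 0.0878
grasp_force: 0.0
```

Request:
drive_tool(
  commands=[
    {"gripper": 0, "dp": [-0.5, 5, 0], "spin": 0},
    {"gripper": 0, "dp": [-1, 9, 0], "spin": 0},
    {"gripper": 0, "dp": [-1.4, 12, 0], "spin": 0},
    {"gripper": 0, "dp": [-1.7, 15, 0], "spin": 0},
    {"gripper": 0, "dp": [-2, 17, 0], "spin": 0},
    {"gripper": 0, "dp": [-2.2, 19, 0], "spin": 0},
    {"gripper": 0, "dp": [-2.2, 19, 0], "spin": 0},
    {"gripper": 0, "dp": [-2.2, 19, 0], "spin": 0},
  ],
)

```text
t: 30.38
tool_pos: [0.5771, 0.009, 0.1217]
eef_rot: [-0.0, -0.057, 0.998, -0.001]
wrist_force: [0.0, -4.0, 0.5]
width: 0.0882
grasp_force: 2.0
```

Request:
drive_tool(
  commands=[
    {"gripper": 0, "dp": [-0.4, 3, 0], "spin": 0},
    {"gripper": 0, "dp": [-0.4, 4, 0], "spin": 0},
    {"gripper": 0, "dp": [-0.4, 4, 0], "spin": 0},
    {"gripper": 0, "dp": [-0.4, 4, 0], "spin": 0},
  ],
)

```text
t: 30.88
tool_pos: [0.5772, 0.0091, 0.1215]
eef_rot: [-0.0, -0.056, 0.998, -0.003]
wrist_force: [3.5, -11.3, -2.4]
width: 0.088
grasp_force: 5.3
```

Request:
drive_tool(
  commands=[
    {"gripper": 0, "dp": [0, -8, 0], "spin": 0},
    {"gripper": 0, "dp": [0, -18, 0], "spin": 0},
    {"gripper": 0, "dp": [0, -22, 0], "spin": 0},
    {"gripper": 0, "dp": [0, -22, 0], "spin": 0},
    {"gripper": 0, "dp": [0, -22, 30], "spin": 0},
    {"gripper": 0, "dp": [0, -22, 80], "spin": 0},
    {"gripper": 0, "dp": [0, -22, 120], "spin": 0},
    {"gripper": 0, "dp": [0, -22, 120], "spin": 0},
    {"gripper": 0, "dp": [0, -22, 120], "spin": 0},
  ],
)

```text
t: 32.0
tool_pos: [0.576, -0.0077, 0.2411]
eef_rot: [-0.001, -0.058, 0.998, 0.0]
wrist_force: [0.5, 0.6, -0.6]
width: 0.0881
grasp_force: 0.0
```

The knob did not move under 11 N, so the cover is fully closed and the arm is clear. Handing in.

```bash
python3 -c "
from rig import ctrl
print(ctrl.hand_in())"
```

```text
the job is handed in; nothing more can be done
None
```

The job is handed in at about 32 s: the crucible was seen upright in the middle of the pan (gripped at 8 N), the cover is closed against its stop, and the jar and reagent bottle were not touched.

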